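Latch the sliding-lid box

ROBOT

A 6-joint arm with a two-finger parallel gripper is mounted at the origin on a cart in front of the work surface, level with it; the furniture and walls round the work are solid. World frame = base frame: x ahead of the robot, y to its left, z up, the work surface at z = 0. Lengths are in m, angles in rad, forces in N, time in s.
With the tool pointing down it reaches from about 0.275 to 0.975 m from the base axis. Payload 8.4 kg.
Tool frame: the origin (TCP) lies midway between the tips of the shut fingers; the grasp point (between the pads) lies 19 mm behind it (arm.hold_point_z is the distance from the TCP to the grasp point, in m); z points along the fingers, y is the line along which they close (so a half turn about z gives the same grasp; the last joint's range is limited). The gripper opens to 92 mm and grips with 3 to 60 N. Pads are 20 mm wide; open, the fingers measure 128 mm over their backs; the gripper's body (75 mm by 189 mm) begins 69 mm behind the grasp point.
Start: joints at [-1.197, 0.353, 1.633, -0, 1.155, -0.002], TCP at [0.229, -0.581, 0.215] pointing down, gripper open.
Joint ranges: [-2.63, 2.63], [-0.92, 2.1], [0.06, 2.66], [-1.3, 4.44], [0, 2.69], [-3.02, 3.02]. Speed limits (rad/s): [2.22, 2.22, 2.79, 3.14, 3.14, 3.14].

INTERFACE

Orientations are given as [roll, pitch, yaw] about the fixed x, y, z axes, in that order (R = Rz(yaw) Ry(pitch) Rx(roll)).
In Python, from workcell import arm gives the robot as it stands.
- The arm moves only by the shell command python3 -m creep 'ROWS' [FORCE]. ROWS is JSON, a list of rows, each an object with "rotation": the turn, a rotation vector about the world's x, y, z in rad, a list of three; "delta_pos": the shift along the world's x, y, z in m, a list of three; "gripper": the opening, from -1 (shut) to 1 (fully open). In form: [{"rotation": [wx, wy, wz], "delta_pos": [dx, dy, dz], "gripper": gripper}, ...]. A call has 1 to 10 rows; each row is the pose to reach, as a shift and turn from the pose commanded when the call began; what a row does not reach only later rows make up. A row lasts 1/8 s, in which the tool goes at most 62.5 mm and 10.7 degrees, less where a joint would pass 70% of its speed; a pose out of reach is approached as far as the arm can. A call with a gripper value outside its range is refused whole. The fingers move at their own pace and stop on an object; FORCE is the grip in N (left out, the last holds). Time passes only in rows, so rows that repeat a pose let the fingers close. It gives the time, the measured TCP pose, the force, the opening and the grip force at its end, in the units of the state.
- arm.sense(): the state, without advancing time (a new reading comes with each control period).
- arm.snapshot(name): name is "side" or "top"; returns a dict with "img" (384x512x3 uint8, red, green, blue), "camera_matrix" (3x3 intrinsics, pixels), "k1" (the pictures are not rectified: a ray, as slopes to the right and down, at radius r is drawn at 1 + k1 r^2 times it, then the intrinsics apply), "pose" (4x4, takes a point from camera to world coordinates). Camera axes: x right, y down, z forward; pixel columns grow to the right and rows downward; lengths in m; the calibration is good to about 2 mm. A picture is of the moment at which its call begins. There is no depth.
- arm.hand_in(): hands the job in; it is judged then, once.
Trained networks look in the newest picture that a camera, given by its name, has taken for a name from the list of things; names that differ only in an ending like _2 or _b are one class to them, and where a whole thing is asked for, a point or a joint stands for the part that bears it (a point fixed in the world has none). Each returns a list of dicts, best first, with "p" (0 to 1); they miss things now and then, are a little off and sometimes report something else, mostly with a low value. They report only what shows in the picture. A call takes as long as a camera call.
- arm.recognise(camera, query): "extent" ([left, top, right, bottom] in pixels, round what is visible of it).
- arm.pinpoint(camera, query): "at" ([row, column] in pixels: a listed point, or the origin of a listed thing).
The state is a dict: "clock": time; "qpos": joint angles; "qd": joint speeds; "joint_efforts": joint torques, N m; "eef_pos": TCP position; "orientation": TCP orientation; "wrist_force": force on the tool from outside, world axes, zero at the start; "moment": the same for the moment, N m; "grip_width": opening from 0.0 (shut) to 1.0 (fully open); "grasp_force": force on a finger pad.
Only numpy, scipy, OpenCV 4.12 (cv2) and the standard library are available. Lean on these libraries where they do the work, as an engineer would, in place of code of your own. Each camera call takes 0.05 s, during which the arm holds its last target. There are 200 camera calls.

TASK

Two wooden sliding-lid boxes stand on the worktop, and one of them has its draw latch still open. On that box flip the wire loop over onto the lid so that its end bar lies behind the hook, then swing the lever over and press it down until it snaps flat, drawing the lid tight. Do not shift the small wire-clip jar.

Things in the scene. Friction and masses are not known exactly. Their poses are not given: they have to be found in the camera images.
- open_box: fixed pale wooden box, 230 x 120 mm, top 80 mm up, steel draw latch on top along its middle. Origin: centre of underside; x runs along it, away from the robot. Lever pivot at x +20, z 94 mm, axis y. On the browner front lid stands the hook: post face at x -24 mm minus lid opening, lip 7 mm toward -x, 103 mm up; the bar drops on a ledge 90 mm up on its -x side
- loop_bar (a point): middle of the end bar (5 mm wire, along box y) of the loose wire loop, 41 mm wide, which hinges on the lever 26 mm from the lever pivot, 72.5 mm from the bar. A flat tab 24 mm wide, 5 thick goes on 24 mm past the bar. At first the loop leans back 10 to 30 deg past upright, to +x; pushed to -x past upright it falls on the lid by itself, clear of the hook if the lever is still up
- lever_tip (a point): centre of the rolled end of the lever (9 mm thick, 22 mm wide), 82 mm from the lever pivot. The lever plate is 5 mm thick; its outer face (towards the hook when up, on top when flat) is 9 mm off the line from the pivot. Flat, the plate's top is 103 mm above the worktop and the lever points to box +x
- lever (a joint): lever angle, rad: 0 lies flat to box +x, shut; pi/2 upright; starts about 2, leaning over the hook side, and stays where it is left. With the loop hooked it pulls from about 1 rad down, needs about 3 N at its tip, passes centre near 0.24 and snaps to 0
- lid (a joint): opening of the box's sliding lid, m: 0 shut, 0.006 ajar (start). A springy seal pushes it open with 9 to 18 N; it opens towards box -x, hook and all
- clip_jar_small: small glass wire-clip jar, 95 x 69 x 100 mm, loose bystander between the boxes on the robot's side; origin at the centre of its underside

How it is judged:
By the outcome, as a careful person would: the job done as asked, in the order asked, and still so for the second after the job is handed in, with the robot touching nothing.
It also fails if it takes over 38 s, if anything falls off the work surface, if the arm or the gripper's body presses on something with over 40 N, if the wrist force passes 120 N, or if a joint passes its speed limit or range.

## Working session

There is one attempt and no reset: what is moved stays moved. The work goes in short steps, Python scripts to look and compute and a shell command to move; the robot and the scene stay as the last step left them, time stands still between calls to the robot, and variables do not carry over. Pictures are saved under pics/ and viewed, at most 10 in all, crops included, and the job is handed in when it is done.

```bash
mkdir -p pics
cat > h.py <<'E'
import numpy as np, cv2
from workcell import arm
def shot(n,f=None):
    s=arm.snapshot(n)
    if f: cv2.imwrite('pics/'+f,s['img'][:,:,::-1])
    return s
def ray(s,rc):
    K=np.array(s['camera_matrix']);u=np.array([(rc[1]-K[0,2])/K[0,0],(rc[0]-K[1,2])/K[1,1]])
    v=u.copy()
    for _ in range(30): v=u/(1+s['k1']*(v@v))
    P=np.array(s['pose']);return P[:3,3],P[:3,:3]@np.r_[v,1]
def atz(s,rc,z):
    o,d=ray(s,rc);return o+d*(z-o[2])/d[2]
def proj(s,p):
    P=np.array(s['pose']);c=P[:3,:3].T@(np.array(p)-P[:3,3]);v=c[:2]/c[2];v=v*(1+s['k1']*(v@v))
    K=np.array(s['camera_matrix']);return np.array([K[1,1]*v[1]+K[1,2],K[0,0]*v[0]+K[0,2]])
def tri(s1,a,s2,b):
    o1,d1=ray(s1,a);o2,d2=ray(s2,b);t=np.linalg.lstsq(np.c_[d1,-d2],o2-o1,rcond=None)[0]
    p,q=o1+d1*t[0],o2+d2*t[1];return (p+q)/2,np.linalg.norm(p-q)
E
python3 - <<'E'
from h import *
np.set_printoptions(precision=3,suppress=True)
S={n:shot(n,n+'0.png') for n in('top','side')}
for n in S:
    print(n,np.array(S[n]['pose'])[:3].tolist())
    for q in('open_box','loop_bar','lever_tip','clip_jar_small'):
        print(q,[(np.round(d['at']),round(d['p'],2)) for d in arm.pinpoint(n,q)[:3]])
    print([(np.round(d['extent']),round(d['p'],2)) for d in arm.recognise(n,'open_box')])
E
```

```text
top [[0.018897234790419944, -0.9909618749276422, 0.1328060878016052, 0.4276043613226838], [-0.9996818639502573, -0.016507817683525328, 0.019069946100256974, -0.022819784514645898], [-0.016705250857588574, -0.13312420664634741, -0.9909585663379502, 0.9327537990319349]]
open_box [(array([212., 333.]), 0.89)]
loop_bar [(array([190., 348.]), 0.56), (array([227., 352.]), 0.21)]
lever_tip [(array([225., 352.]), 0.86)]
clip_jar_small [(array([232., 251.]), 0.7)]
[(array([307., 163., 377., 266.]), 0.56), (array([233., 210., 264., 248.]), 0.24)]
side [[0.9885721740909507, -0.07693241197062398, 0.12963973388384376, 0.44952978213218486], [-0.15039400929730964, -0.444392215356542, 0.8831178861839374, -0.7893559866026606], [-0.01032950049965542, -0.892522808066487, -0.45088395236528506, 0.47437624472112916]]
open_box [(array([265., 247.]), 0.58)]
loop_bar [(array([172., 259.]), 0.6)]
lever_tip [(array([198., 221.]), 0.59)]
clip_jar_small [(array([209., 216.]), 0.76)]
[(array([173., 164., 312., 302.]), 0.87)]
```

```bash
python3 -c "
import cv2,numpy as np
a=cv2.imread('pics/top0.png');b=cv2.imread('pics/side0.png');print(a.shape)"
```

```text
(384, 512, 3)
```

View pics/top0.png

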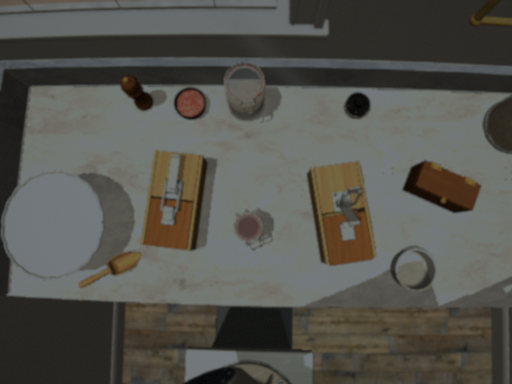

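View pics/side0.png

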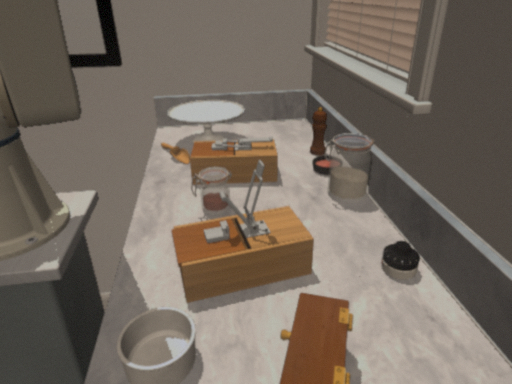

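The open box is the right-hand one in the top view (about row 212, col 340) and the nearer one in the side view. Its lever and loop stand up there. Next I'll enlarge both crops.

```bash
python3 -c "
import cv2,numpy as np
a=cv2.imread('pics/top0.png')[150:275,295:395];b=cv2.imread('pics/side0.png')[150:300,160:320]
a=cv2.resize(a,(440,550),interpolation=2);cv2.imwrite('pics/c1.png',cv2.convertScaleAbs(a,alpha=1.3))
b=cv2.resize(b,(640,600),interpolation=2);cv2.imwrite('pics/c2.png',cv2.convertScaleAbs(b,alpha=1.3))"
```

```text
(no output)
```

View pics/c1.png

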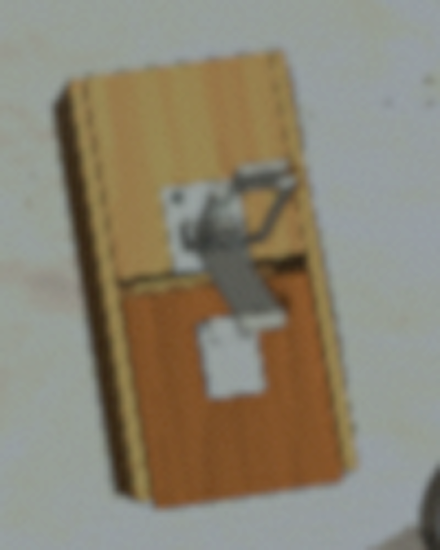

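View pics/c2.png

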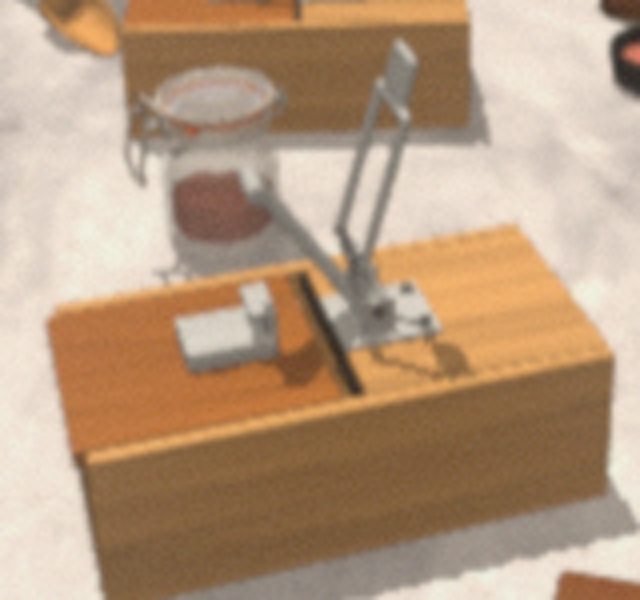

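The top crop shows clear box corners at (row, col) (168,311), (161,359), (256,376) and (263,326). The lever leans over the hook, and the loop leans back to +x. I'll fit the box pose, lever angle and loop angle from these.

```bash
cat > fit.py <<'E'
from h import *
from scipy.optimize import least_squares
np.set_printoptions(precision=4,suppress=True)
S={n:shot(n) for n in('top','side')}
B=[.115,.06,.08],[.115,-.06,.08],[-.115,-.06,.08],[-.115,.06,.08]
obs=[('top',B[0],(168.2,311.4)),('top',B[1],(161.4,359.3)),('top',B[2],(256.4,375.7)),('top',B[3],(263,325.7)),
('side',B[1],(238.7,313)),('side',B[0],(207,288.7)),('side',B[2],(264.5,182.5))]
def W(p,v):
    c,s=np.cos(p[2]),np.sin(p[2]);return np.array([p[0]+c*v[0]-s*v[1],p[1]+s*v[0]+c*v[1],v[2]])
f=lambda p:np.concatenate([proj(S[n],W(p,v))-o for n,v,o in obs])
r=least_squares(f,[.4,-.2,0]);p=r.x
E
python3 - <<'E'
from fit import *
print(p,r.fun.reshape(-1,2))
def lev(a): 
    return np.array([.02+.082*np.cos(a),0,.094+.082*np.sin(a)])
def bar(a,b): return np.array([.02+.026*np.cos(a)+.0725*np.cos(b),0,.094+.026*np.sin(a)+.0725*np.sin(b)])
o={'lever_tip':{'top':(225,352),'side':(198,221)},'loop_bar':{'top':(190,348),'side':(172,259)}}
for k in o:
    q,e=tri(S['top'],o[k]['top'],S['side'],o[k]['side']);print(k,q,e)
g=lambda x:np.concatenate([proj(S[n],W(p,fn))-o[k][n] for n in S for k,fn in(('lever_tip',lev(x[0])),('loop_bar',bar(*x)))])
w=least_squares(g,[2,1.2]);print(w.x,w.fun,W(p,lev(w.x[0])),W(p,bar(*w.x)))
print('pivot',W(p,[.02,0,.094]),'hook',W(p,[-.03,0,.09]))
q,e=tri(S['top'],(232,251),S['side'],(209,216));print('jar',q,e, atz(S['top'],(232,251),0),atz(S['side'],(209,216),0))
s=arm.sense();print(s['eef_pos'],s['orientation'],s['clock'])
E
```

```text
[ 0.4957 -0.2156  0.1521] [[-1.4668 -0.9665]
 [-1.2374  0.3932]
 [-0.0553  0.5277]
 [ 0.6618 -0.2267]
 [ 0.0274  0.5356]
 [-1.5317  0.135 ]
 [ 0.8952 -1.8726]]
lever_tip [ 0.4618 -0.2177  0.1542] 0.0034705589824538838
loop_bar [ 0.5311 -0.2016  0.1901] 0.0012485730548743481
[2.2587 1.1349] [-1.9104  1.6113  1.2218  3.0833 -0.8069  0.2913  7.748  -0.5011] [ 0.464  -0.2204  0.1573] [ 0.5294 -0.2104  0.1798]
pivot [ 0.5155 -0.2126  0.094 ] hook [ 0.4661 -0.2201  0.09  ]
jar [0.4499 0.002  0.0023] 0.01096856114272833 [0.4444 0.0021 0.    ] [0.4554 0.0062 0.    ]
[ 0.2294 -0.5814  0.2146] [3.1415 0.     0.3758] 0.7
```

Box yaw is about 0.152, the lever is near 2.1–2.2 rad, and the loop leans back about 25°, all consistent with the description. Next I go round the far side of the box with the fingers shut.

```bash
python3 -m creep '[{"rotation":[0,0,-0.224],"delta_pos":[0.371,0.13,0.06],"gripper":-1},{"rotation":[0,0,-0.224],"delta_pos":[0.371,0.13,0.06],"gripper":-1},{"rotation":[0,0,-0.224],"delta_pos":[0.371,0.13,0.06],"gripper":-1},{"rotation":[0,0,-0.224],"delta_pos":[0.371,0.13,0.06],"gripper":-1},{"rotation":[0,0,-0.224],"delta_pos":[0.371,0.13,0.06],"gripper":-1},{"rotation":[0,0,-0.224],"delta_pos":[0.371,0.13,0.06],"gripper":-1},{"rotation":[0,0,-0.224],"delta_pos":[0.371,0.13,0.06],"gripper":-1},{"rotation":[0,0,-0.224],"delta_pos":[0.381,0.25,0.06],"gripper":-1},{"rotation":[0,0,-0.224],"delta_pos":[0.381,0.383,0.06],"gripper":-1},{"rotation":[0,0,-0.224],"delta_pos":[0.381,0.383,0.06],"gripper":-1}]' 30
```

```text
clock: 1.95
eef_pos: [0.6087, -0.2622, 0.2744]
orientation: [-3.141, -0.0, 0.152]
wrist_force: [0.7, -0.3, 0.5]
grip_width: 0.004
grasp_force: 0.0
```

```bash
python3 -m creep '[{"rotation":[0,0,0],"delta_pos":[0,0,0],"gripper":-1},{"rotation":[0,0,0],"delta_pos":[0,0,0],"gripper":-1}]'
```

```text
clock: 2.2
eef_pos: [0.609, -0.2645, 0.2749]
orientation: [3.141, -0.0, 0.153]
wrist_force: [1.0, -0.6, 0.4]
grip_width: 0.005
grasp_force: 0.0
```

```bash
python3 -m creep '[{"rotation":[0,0,0],"delta_pos":[-0.004,0.0655,0],"gripper":-1},{"rotation":[0,0,0],"delta_pos":[-0.004,0.0655,0],"gripper":-1},{"rotation":[0,0,0],"delta_pos":[-0.004,0.0655,-0.06],"gripper":-1},{"rotation":[0,0,0],"delta_pos":[-0.004,0.0655,-0.095],"gripper":-1},{"rotation":[0,0,0],"delta_pos":[-0.004,0.0655,-0.095],"gripper":-1}]'
python3 - <<'E'
from fit import *
e=np.array(arm.sense()['eef_pos']);d=e[:2]-p[:2];c,s=np.cos(p[2]),np.sin(p[2])
print(e,'box',c*d[0]+s*d[1],-s*d[0]+c*d[1])
E
```

```text
clock: 2.82
eef_pos: [0.6029, -0.1999, 0.1768]
orientation: [-3.14, 0.005, 0.15]
wrist_force: [-0.2, 0.3, 0.1]
grip_width: 0.002
grasp_force: 0.0
[ 0.6054 -0.2002  0.1805] box 0.11070682996963667 -0.0013939113462976566
```

Sweep in -x, slowly past upright.

```bash
python3 -m creep '[{"rotation":[0,0,0],"delta_pos":[-0.04,-0.006,0],"gripper":-1},{"rotation":[0,0,0],"delta_pos":[-0.06,-0.009,0],"gripper":-1},{"rotation":[0,0,0],"delta_pos":[-0.075,-0.011,0],"gripper":-1},{"rotation":[0,0,0],"delta_pos":[-0.09,-0.014,0],"gripper":-1},{"rotation":[0,0,0],"delta_pos":[-0.1,-0.015,0],"gripper":-1},{"rotation":[0,0,0],"delta_pos":[-0.11,-0.017,0],"gripper":-1},{"rotation":[0,0,0],"delta_pos":[-0.11,-0.017,0],"gripper":-1},{"rotation":[0,0,0],"delta_pos":[-0.08,-0.012,0.02],"gripper":-1},{"rotation":[0,0,0],"delta_pos":[-0.06,-0.009,0.06],"gripper":-1},{"rotation":[0,0,0],"delta_pos":[-0.04,-0.006,0.06],"gripper":-1}]'
python3 - <<'E'
from h import *
for n in('top','side'):
    shot(n,n+'1.png')
    for q in('loop_bar','lever_tip','clip_jar_small'): print(n,q,[(np.round(d['at']),round(d['p'],2)) for d in arm.pinpoint(n,q)[:2]])
b=cv2.imread('pics/side1.png')[130:300,150:350];cv2.imwrite('pics/s1c.png',cv2.convertScaleAbs(cv2.resize(b,None,fx=3.5,fy=3.5,interpolation=2),alpha=1.3))
E
```

```text
clock: 4.18
eef_pos: [0.5677, -0.2051, 0.2429]
orientation: [3.139, -0.005, 0.152]
wrist_force: [-0.5, 0.5, 0.1]
grip_width: 0.003
grasp_force: 0.0
top loop_bar [(array([235., 345.]), 0.45)]
top lever_tip [(array([225., 355.]), 0.65)]
top clip_jar_small [(array([228., 250.]), 0.89)]
side loop_bar [(array([229., 212.]), 0.8)]
side lever_tip [(array([196., 222.]), 0.73)]
side clip_jar_small [(array([209., 216.]), 0.79)]
```

View pics/s1c.png

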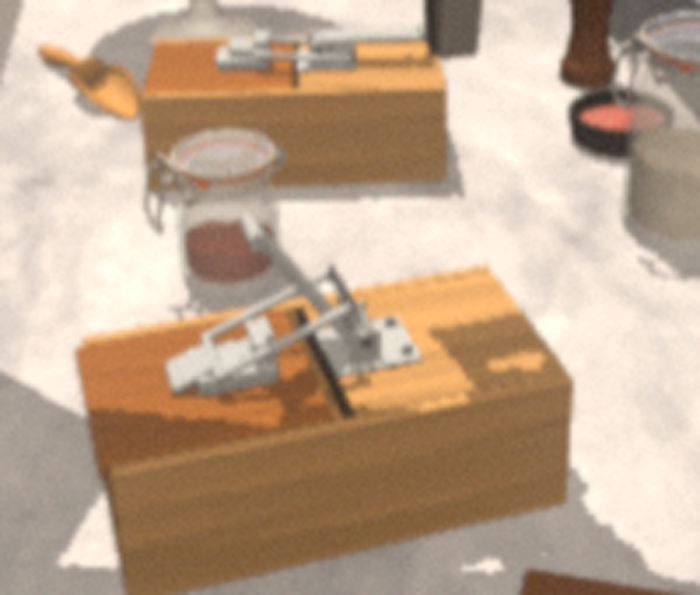

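The loop now straddles the hook, with the bar on the ledge on its -x side and the lever still leaning over (tip at side (196,222)). I'll go to the hook side of the lever, above the loop.

```bash
python3 -m creep '[{"rotation":[0,0,0],"delta_pos":[-0.055,-0.008,0],"gripper":-1},{"rotation":[0,0,0],"delta_pos":[-0.11,-0.016,0],"gripper":-1},{"rotation":[0,0,0],"delta_pos":[-0.148,-0.022,0],"gripper":-1},{"rotation":[0,0,0],"delta_pos":[-0.148,-0.022,0],"gripper":-1},{"rotation":[0,0,0],"delta_pos":[-0.148,-0.022,-0.05],"gripper":-1},{"rotation":[0,0,0],"delta_pos":[-0.148,-0.022,-0.095],"gripper":-1},{"rotation":[0,0,0],"delta_pos":[-0.148,-0.022,-0.095],"gripper":-1}]'
python3 - <<'E'
from fit import *
e=np.array(arm.sense()['eef_pos']);d=e[:2]-p[:2];c,s=np.cos(p[2]),np.sin(p[2])
print(e,'box',c*d[0]+s*d[1],-s*d[0]+c*d[1])
E
```

```text
clock: 5.45
eef_pos: [0.4153, -0.2255, 0.1422]
orientation: [-3.138, 0.004, 0.152]
wrist_force: [-1.4, 0.7, 0.5]
grip_width: 0.002
grasp_force: 0.0
[ 0.4176 -0.2268  0.1454] box -0.07891391737718381 0.0007068277095032185
```

```bash
python3 -m creep '[{"rotation":[0,0,0],"delta_pos":[0.03,0.0045,0],"gripper":-1},{"rotation":[0,0,0],"delta_pos":[0.045,0.007,0],"gripper":-1},{"rotation":[0,0,0],"delta_pos":[0.055,0.0085,0],"gripper":-1},{"rotation":[0,0,0],"delta_pos":[0.065,0.01,0],"gripper":-1},{"rotation":[0,0,0],"delta_pos":[0.075,0.0115,0],"gripper":-1},{"rotation":[0,0,0],"delta_pos":[0.085,0.013,0],"gripper":-1},{"rotation":[0,0,0],"delta_pos":[0.095,0.0145,0],"gripper":-1},{"rotation":[0,0,0],"delta_pos":[0.098,0.015,0],"gripper":-1},{"rotation":[0,0,0],"delta_pos":[0.098,0.015,0],"gripper":-1}]'
python3 - <<'E'
from fit import *
e=np.array(arm.sense()['eef_pos']);d=e[:2]-p[:2];c,s=np.cos(p[2]),np.sin(p[2])
print(e,'box',c*d[0]+s*d[1],-s*d[0]+c*d[1])
for n in('top','side'):
    shot(n,n+'2.png')
    for q in('loop_bar','lever_tip','clip_jar_small'): print(n,q,[(np.round(d['at']),round(d['p'],2)) for d in arm.pinpoint(n,q)[:2]])
b=cv2.imread('pics/side2.png')[130:300,150:350];cv2.imwrite('pics/s2c.png',cv2.convertScaleAbs(cv2.resize(b,None,fx=3.5,fy=3.5,interpolation=2),alpha=1.3))
E
```

```text
clock: 6.68
eef_pos: [0.5148, -0.2116, 0.1444]
orientation: [-3.142, 0.0, 0.152]
wrist_force: [-0.6, -0.4, 0.3]
grip_width: 0.009
grasp_force: 0.0
[ 0.5145 -0.2116  0.1445] box 0.01917712352567321 0.0010816731074093098
top loop_bar [(array([226., 345.]), 0.5)]
top lever_tip []
top clip_jar_small [(array([230., 248.]), 0.71)]
side loop_bar []
side lever_tip [(array([179., 264.]), 0.66)]
side clip_jar_small [(array([205., 215.]), 0.67)]
```

View pics/s2c.png

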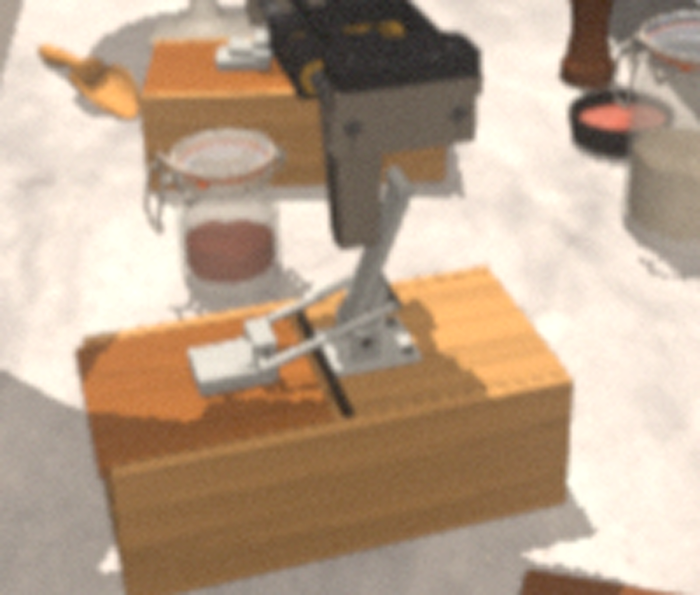

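The bar is drawn in behind the hook under the lip, and the lever is past upright at about 1.2 rad. I'll bring it down along its arc.

```bash
python3 -m creep '[{"rotation":[0,0,0],"delta_pos":[0.013,0.002,0],"gripper":-1},{"rotation":[0,0,0],"delta_pos":[0.026,0.004,-0.001],"gripper":-1},{"rotation":[0,0,0],"delta_pos":[0.039,0.006,-0.0065],"gripper":-1},{"rotation":[0,0,0],"delta_pos":[0.045,0.007,-0.011],"gripper":-1},{"rotation":[0,0,0],"delta_pos":[0.0495,0.0075,-0.016],"gripper":-1},{"rotation":[0,0,0],"delta_pos":[0.056,0.0085,-0.025],"gripper":-1},{"rotation":[0,0,0],"delta_pos":[0.0595,0.009,-0.0345],"gripper":-1},{"rotation":[0,0,0],"delta_pos":[0.0605,0.009,-0.0415],"gripper":-1},{"rotation":[0,0,0],"delta_pos":[0.0605,0.009,-0.043],"gripper":-1},{"rotation":[0,0,0],"delta_pos":[0.0605,0.009,-0.043],"gripper":-1}]'
```

```text
clock: 8.43
eef_pos: [0.5753, -0.2026, 0.1029]
orientation: [-3.142, -0.0, 0.152]
wrist_force: [-5.3, 1.6, 15.3]
grip_width: 0.004
grasp_force: 7.7
```

Contact is at z = 0.103 with 15 N, exactly the flat plate height. I'll retreat and check.

```bash
python3 -m creep '[{"rotation":[0,0,0],"delta_pos":[0,0,0.03],"gripper":-1},{"rotation":[0,0,0],"delta_pos":[0,0,0.08],"gripper":-1},{"rotation":[0,0,0],"delta_pos":[0.02,0,0.14],"gripper":-1},{"rotation":[0,0,0],"delta_pos":[0.05,0,0.18],"gripper":-1},{"rotation":[0,0,0],"delta_pos":[0.05,0,0.18],"gripper":-1},{"rotation":[0,0,0],"delta_pos":[0.05,0,0.18],"gripper":-1}]'
python3 - <<'E'
from h import *
for n in('top','side'):
    shot(n,n+'3.png')
    for q in('loop_bar','lever_tip','clip_jar_small'): print(n,q,[(np.round(d['at']),round(d['p'],2)) for d in arm.pinpoint(n,q)[:2]])
print(arm.sense()['wrist_force'])
b=cv2.imread('pics/side3.png')[130:300,150:350];cv2.imwrite('pics/s3c.png',cv2.convertScaleAbs(cv2.resize(b,None,fx=3.5,fy=3.5,interpolation=2),alpha=1.3))
E
```

```text
clock: 9.18
eef_pos: [0.6243, -0.2024, 0.2802]
orientation: [-3.141, 0.002, 0.152]
wrist_force: [-0.6, -0.5, -0.4]
grip_width: 0.004
grasp_force: 0.0
top loop_bar [(array([224., 347.]), 0.73)]
top lever_tip [(array([170., 337.]), 0.97), (array([232., 249.]), 0.74)]
top clip_jar_small [(array([227., 248.]), 0.7)]
side loop_bar [(array([228., 228.]), 0.7)]
side lever_tip [(array([212., 293.]), 0.71)]
side clip_jar_small [(array([207., 216.]), 0.66)]
[-0.20151843  0.86781379 -0.51040234]
```

View pics/s3c.png

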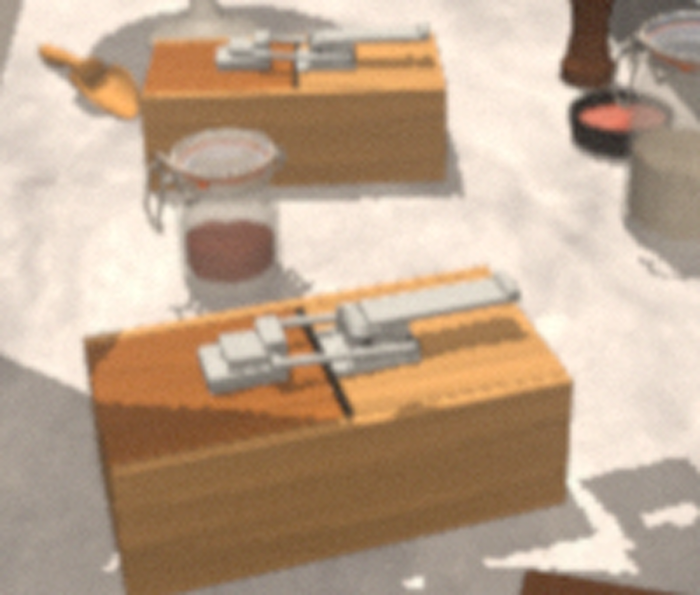

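The lever lies flat, the bar sits behind the hook, and the lid is drawn in flush, the same as on the latched box. The jar has not moved.

```bash
python3 -c "
from workcell import arm
print(arm.hand_in())"
```

```text
the job is handed in; nothing more can be done
None
```

The draw latch on the open box is shut: the loop bar is behind the hook, the lever is snapped flat and the lid is drawn tight; the jar was not moved, and I handed the job in at about 9.5 s of the 38 s allowed (no verdict was returned).

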